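Empty one organiser bin into the discard tray

ROBOT

A 6-joint arm with a two-finger parallel gripper is mounted at the origin on a cart in front of the work surface, level with it; the furniture and walls round the work are solid. World frame = base frame: x ahead of the robot, y to its left, z up, the work surface at z = 0. Lengths are in m, angles in rad, forces in N, time in s.
With the tool pointing down it reaches from about 0.25 to 0.725 m from the base axis. Payload 4 kg.
Tool frame: the origin (TCP) lies on the front face of the gripper's body, between the roots of the fingers; the fingertips stand 73 mm ahead of it and the grasp point (between the pads) lies bot.tcp_to_grasp ahead of it (bot.tcp_to_grasp is the distance from the TCP to the grasp point, in m); z points along the fingers, y is the line along which they close (so a half turn about z gives the same grasp; the last joint's range is limited). The gripper opens to 85 mm and grips with 20 to 120 N. Pads are 22 mm wide; open, the fingers measure 114 mm over their backs; the gripper's body (76 mm by 85 mm) begins 54 mm behind the grasp point. The pads swing forward as they close: fully open they stand 13 mm farther back than shut.
Start: joints at [-1.117, 0.241, 0.005, 1.335, 0, 1.571], TCP at [0.219, -0.449, 0.304] pointing down, gripper open.
Joint ranges: [-2.72, 2.72], [-1.05, 1.87], [-1.09, 1.28], [-1.99, 2.15], [-1.42, 1.44], [-3.14, 3.14]. Speed limits (rad/s): [2.79, 2.79, 3.14, 3.14, 3.14, 3.14].

INTERFACE

Orientations are given as a unit quaternion [x, y, z, w].
In Python, from workcell import bot gives the robot as it stands.
- The arm moves only by the shell command python3 -m jog 'ROWS' [OPENING]. ROWS is JSON, one flat list of numbers, 6 for each row, row after row: the shift along the world's x, y, z scaled (see below), then the turn, a rotation vector about the world's x, y, z scaled (see below). In form: [tx, ty, tz, wx, wy, wz, tx, ty, tz, wx, wy, wz, ...]. A call has 1 to 10 rows; each row is the pose to reach, as a shift and turn from the pose commanded when the call began; what a row does not reach only later rows make up. The controller multiplies each number of a shift by 800 mm and each number of a turn by 2 rad. A row lasts 1/12 s, in which the tool goes at most 41.7 mm and 7.16 degrees, less where a joint would pass 70% of its speed; a pose out of reach is approached as far as the arm can. A call with a number of a shift or a turn outside -1 to 1 is refused whole. A call with a gripper value outside its range is refused whole. OPENING is the opening, from -1 (shut) to 1 (fully open), set as the call begins (- or left out, the last holds). The fingers move at their own pace and stop on an object; the grip force is fixed at half the most. Time passes only in rows, so rows that repeat a pose let the fingers close. It gives the time, the measured TCP pose, the force, the opening and the grip force at its end, in the units of the state.
- bot.get_obs(): the state, without advancing time (a new reading comes with each control period).
- bot.camera(name): name is "scene" or "top" or "wrist"; returns (picture, depth): 420x560x3 uint8, red, green, blue; 420x560 float32, m along the optical axis (not along the pixel's ray), 0 where there is no reading.
- bot.calibration(name): a dict with "intrinsics" (3x3 intrinsics, pixels), "dist" ([k1, k2, p1, p2, k3] as OpenCV has them; the pictures are not rectified), "pose" (4x4, takes a point from camera to world coordinates). Camera axes: x right, y up, looking along -z (the intrinsics and any distortion apply to the point x, -y, -z); pixel columns grow to the right and rows downward; lengths in m; the calibration is good to about 2 mm. A picture is of the moment at which its call begins: read the wrist's pose just before it. calibration takes no time and is no camera call; for the wrist camera it gives the pose at the moment of the call.
- bot.job_done(): hands the job in; it is judged then, once.
Trained networks look in the newest picture that a camera, given by its name, has taken for a name from the list of things; names that differ only in an ending like _2 or _b are one class to them, and where a whole thing is asked for, a point or a joint stands for the part that bears it (a point fixed in the world has none). Each returns a list of dicts, best first, with "confidence" (0 to 1); they miss things now and then, are a little off and sometimes report something else, mostly with a low value. They report only what shows in the picture. A call takes as long as a camera call. They do not tell look-alikes from the thing itself.
- bot.find_in(label, camera): "at" ([x, y, z] in m, in the coordinates of the camera as it stood for that picture, good to about 4 mm: the middle of the surface that is visible of it).
- bot.tip_of(label, camera): "at" ([x, y, z] in m, in the coordinates of the camera as it stood for that picture, good to about 4 mm: a listed point, or the origin of a listed thing).
The state is a dict: "clock": time; "joint_pos": joint angles; "joint_vel": joint speeds; "tau": joint torques, N m; "eef_pos": TCP position; "tool_rot": TCP orientation; "ft_force": force on the tool from outside, world axes, zero at the start; "ft_torque": the same for the moment, N m; "grip_width": finger opening in m; "grasp_force": force on a finger pad.
Only numpy, scipy, OpenCV 4.12 (cv2) and the standard library are available. Lean on these libraries where they do the work, as an engineer would, in place of code of your own. Each camera call takes 0.05 s, during which the arm holds its last target. There are 200 camera calls.

TASK

One of the three white insert bins in the grey organiser holds two brown medicine bottles that have expired. Lift that bin straight up out of the organiser by its handle, keeping it level until it is clear, then tip it low over the steel tray so that both bottles slide out gently into the tray. Stand the empty bin upright on the bare desk top for wiping, and leave the other bins and everything else where they are.

Things in the scene. Friction and masses are not known exactly. Their poses are not given: they have to be found in the camera images.
- organiser: Fixed grey plastic organiser frame, 171 (its x) x 271 (its y) x 36 mm tall, open above, with three pockets side by side along its y at y = -89, 0 and +89 mm. Each pocket is 163 x 85 mm, with a floor 6 mm thick; walls 4 mm. Card holders on its front (-x). Origin: centre of its underside; z up.
- bin_bottles: White plastic insert bin, loose, about 0.2 kg, standing in one of the organiser's pockets (any of the three; 1.5 mm clearance all round); it holds the two brown bottles. Body 160 (its x) x 82 (its y) x 45 mm, walls 3 mm, open above. The floor (3 mm) is flat from x = -80 to +8 mm; the -x end is a plain upright wall. Origin: centre of its underside; z up out of the bin.
- bin_handle (a point): Centre of the handle bar of bin_bottles, at x = -10, y = 0, z = 102 mm of the bin. The bar is fixed, spans the bin along its y on thin posts at the side walls: 78 mm long, flat-sided, 14 mm thick along the bin's x, 24 mm tall. Grip it across its thickness (fingers on its -x and +x sides). Axes as the bin's.
- bin_lip (a point): Middle of the pouring rim of bin_bottles, at x = +80, y = 0, z = 45 mm of the bin. From x = +8 mm the floor rises to this rim as a ramp of 30 degrees between the side walls: things slide out here when the bin is tipped with this end down, by about 65 to 85 degrees. Axes as the bin's.
- bin_carton: Another insert bin, same shape and size as bin_bottles, in another pocket (handle tops 120 mm above the desk while seated); it holds a small card box. Leave it.
- bin_dropper: Another insert bin, same shape and size as bin_bottles, in another pocket; it holds a white dropper bottle, 106 mm tall. Leave it.
- bottle_1: Brown medicine bottle with white cap, 33 mm diameter, 60 mm tall, 85 g, standing in bin_bottles near its upright end. Origin: centre of its underside, z along its axis.
- bottle_2: Brown medicine bottle with white cap, 34 mm diameter, 64 mm tall, 96 g, standing in bin_bottles nearly below the handle. Origin: centre of its underside, z along its axis.
- tray: Fixed shallow steel discard tray, 240 (its x) x 220 (its y) mm, rim 44 mm high, walls 4 mm (about 8 mm at the rolled rim), inner floor 7 mm above the desk. Empty at the start. Origin: centre of its underside; z up.
- tape_roll: Bystander, loose: roll of brown packing tape lying flat, 94 mm diameter, 48 mm tall, behind the gap between organiser and tray. Origin: centre of its underside. The desk in front of it, between organiser and tray, is clear.
- tall_box: Bystander, loose: white card medicine box standing, 42 x 62 x 84 mm, behind the tray, near its right-hand corner. Origin: centre of its underside.
- big_bottle: Bystander, loose: large brown medicine bottle standing, 58 mm diameter, 104 mm tall, behind the organiser. Origin: centre of its underside.
- carton: Bystander, loose: small card medicine box standing in bin_carton, 36 x 68 x 64 mm tall. Origin: centre of its underside.
- dropper: Bystander, loose: white dropper bottle standing in bin_dropper, 38 mm diameter, 106 mm tall. Origin: centre of its underside.
Not all that is in view belongs to the job. There is more than one size of the bottle_1; the job needs the largest.

How it is judged:
On the way, in this order (a step that is already met when the one before it is completed fails the run):
1. the bin with the bottles is lifted clear of the organiser, level (within 15 degrees), both bottles in it (z of bin_bottles in the frame of organiser above 0.042 m and angle between bin_bottles's own z axis and vertical below 0.26 rad and distance between each of bottle_1, bottle_2 and bin_bottles below 0.09 m), for 0.1 s.
2. the bin is tipped over the tray (25 degrees or more), still carrying the bottles (angle between bin_bottles's own z axis and vertical above 0.44 rad and horizontal distance between bin_bottles and tray below 0.25 m and distance between each of bottle_1, bottle_2 and bin_bottles below 0.15 m), for 0.05 s.
3. both bottles are in the tray and out of the bin (x of bottle_1 in the frame of tray between -0.12 and 0.12 m and y of bottle_1 in the frame of tray between -0.11 and 0.11 m and z of each of bottle_1, bottle_2 in the frame of tray below 0.085 m and distance between each of bottle_1, bottle_2 and bin_bottles above 0.1 m and x of bottle_2 in the frame of tray between -0.12 and 0.12 m and y of bottle_2 in the frame of tray between -0.11 and 0.11 m), for 0.2 s.
At the end, for the whole second after the job is handed in: Both bottles are at rest inside the tray (within its walls, lying or standing either way up, the underside of each less than 85 mm above the tray's), and the empty bin stands upright (within 3 degrees) on the desk top itself (its underside within 4 mm of it), at rest (x of bottle_1 in the frame of tray between -0.12 and 0.12 m and y of bottle_1 in the frame of tray between -0.11 and 0.11 m and z of each of bottle_1, bottle_2 in the frame of tray below 0.085 m and x of bottle_2 in the frame of tray between -0.12 and 0.12 m and y of bottle_2 in the frame of tray between -0.11 and 0.11 m and linear speed of each of bottle_1, bottle_2 below 0.03 m/s and angle between bin_bottles's own z axis and vertical below 0.06 rad and height (world z) of bin_bottles between -0.004 and 0.004 m and linear speed of bin_bottles below 0.02 m/s); the robot touches nothing.
It fails at once if the bin is tilted more than 17 degrees while still in the organiser (angle between bin_bottles's own z axis and vertical above 0.3 rad and z of bin_bottles in the frame of organiser below 0.036 m and horizontal distance between bin_bottles and organiser below 0.13 m).
It fails at once if a bottle is thrown or dropped hard (faster than 1.8 m/s) (linear speed of any of bottle_1, bottle_2 above 1.8 m/s).
It fails at once if another bin is moved by more than 20 mm (distance of any of bin_carton, bin_dropper from where it was at the start of the episode above 0.02 m).
It fails at once if a bystander, or what the other bins hold, is moved by more than 30 mm (distance of any of tape_roll, tall_box, big_bottle, carton, dropper from where it was at the start of the episode above 0.03 m).
It also fails if it takes over 64 s, if anything falls off the work surface, if the arm or the gripper's body presses on something with over 40 N, if the wrist force passes 120 N, or if a joint passes its speed limit or range.

## Working session

There is one attempt and no reset: what is moved stays moved. The work goes in short steps, Python scripts to look and compute and a shell command to move; the robot and the scene stay as the last step left them, time stands still between calls to the robot, and variables do not carry over. Pictures are saved under pics/ and viewed, at most 10 in all, crops included, and the job is handed in when it is done.

```bash
mkdir -p pics; ls; cat > h.py <<'E'
import numpy as np, cv2
from workcell import bot
def w(cam,p):
    T=np.array(bot.calibration(cam)["pose"]); return (T@np.r_[p,1])[:3]
def px(cam,P):
    c=bot.calibration(cam);T=np.linalg.inv(np.array(c["pose"]));q=(T@np.r_[P,1])[:3]*[1,-1,-1]
    return cv2.projectPoints(q.reshape(1,3),np.zeros(3),np.zeros(3),np.array(c["intrinsics"]),np.array(c["dist"]))[0].ravel()
def cloud(cam,depth):
    c=bot.calibration(cam);h,wd=depth.shape
    u,v=np.meshgrid(np.arange(wd),np.arange(h))
    n=cv2.undistortPoints(np.stack([u,v],-1).reshape(-1,1,2).astype(np.float32),np.array(c["intrinsics"]),np.array(c["dist"])).reshape(h,wd,2)
    P=np.stack([n[...,0]*depth,-n[...,1]*depth,-depth],-1);T=np.array(c["pose"])
    return P@T[:3,:3].T+T[:3,3]
E
python3 - <<'E'
from h import *
np.set_printoptions(precision=3,suppress=True)
o=bot.get_obs();print(bot.tcp_to_grasp,o["eef_pos"],o["tool_rot"],o["clock"],o["grip_width"])
for cam in("top","scene"):
    im,d=bot.camera(cam);cv2.imwrite(f"pics/{cam}0.png",im[...,::-1]);np.save(f"pics/{cam}0.npy",cloud(cam,d))
    print(cam)
    for l in "organiser bin_bottles bin_handle bin_lip bin_carton bin_dropper bottle_1 tray tape_roll tall_box big_bottle".split():
        for r in bot.tip_of(l,cam)[:4]:
            P=w(cam,r["at"]);print(l,round(r["confidence"],2),P,px(cam,P).round())
E
```

```text
pics
0.0539 [ 0.219 -0.449  0.303] [ 0.974  0.225 -0.    -0.001] 0.0 0.08527362938741186
top
bin_bottles 0.72 [ 0.571 -0.269  0.002] [358. 205.]
bin_handle 0.89 [ 0.56  -0.275  0.108] [369. 204.]
bin_handle 0.73 [ 0.543 -0.367  0.005] [394. 216.]
bin_handle 0.66 [ 0.728 -0.244 -0.002] [348. 149.]
bin_lip 0.7 [ 0.645 -0.243  0.048] [351. 175.]
bin_lip 0.54 [ 0.56  -0.276  0.11 ] [370. 204.]
bin_lip 0.29 [ 0.571 -0.27   0.005] [358. 205.]
bin_carton 0.7 [ 0.542 -0.187  0.003] [327. 216.]
bin_dropper 0.78 [ 0.602 -0.352 -0.   ] [388. 195.]
bin_dropper 0.58 [ 0.562 -0.274  0.108] [369. 203.]
bottle_1 0.59 [ 0.403 -0.232 -0.003] [344. 268.]
bottle_1 0.55 [ 0.563 -0.276  0.008] [361. 208.]
bottle_1 0.51 [ 0.394 -0.302 -0.002] [370. 272.]
bottle_1 0.5 [ 0.642 -0.241  0.049] [351. 176.]
tray 0.85 [ 0.493  0.256 -0.004] [162. 230.]
tape_roll 0.66 [ 0.729 -0.24  -0.   ] [347. 148.]
tape_roll 0.58 [ 0.735  0.008 -0.002] [257. 145.]
tall_box 0.72 [ 0.511 -0.207  0.007] [335. 227.]
tall_box 0.56 [ 0.727  0.144 -0.007] [208. 147.]
big_bottle 0.75 [ 0.731 -0.243 -0.002] [348. 148.]
scene
organiser 
[... 172 characters left out ...]
 0.102] [378. 252.]
bin_lip 0.68 [ 0.641 -0.246  0.052] [379. 249.]
bin_lip 0.46 [ 0.515 -0.271  0.011] [366. 292.]
bin_carton 0.54 [ 0.601 -0.353  0.001] [411. 288.]
bin_dropper 0.7 [ 0.602 -0.354  0.003] [411. 287.]
bottle_1 0.72 [ 0.398 -0.233  0.002] [329. 317.]
bottle_1 0.58 [ 0.562 -0.274  0.01 ] [375. 283.]
bottle_1 0.47 [ 0.516 -0.27   0.011] [366. 291.]
bottle_1 0.44 [ 0.392 -0.305 -0.004] [356. 333.]
tray 0.91 [0.495 0.256 0.002] [190. 234.]
tray 0.18 [ 0.601 -0.355  0.002] [411. 288.]
tape_roll 0.97 [ 0.736  0.009 -0.003] [309. 222.]
tape_roll 0.61 [ 0.51  -0.2    0.006] [338. 285.]
tall_box 0.92 [ 0.729  0.147 -0.001] [268. 209.]
big_bottle 0.91 [ 0.725 -0.242 -0.001] [388. 250.]
```

View pics/top0.png

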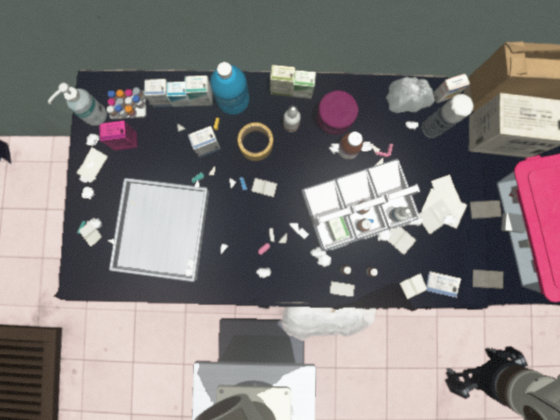

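```bash
python3 - <<'E'
from h import *
im=cv2.imread("pics/top0.png")[130:290,290:430];cv2.imwrite("pics/crop0.png",cv2.resize(im,None,fx=3.7,fy=3.7,interpolation=cv2.INTER_CUBIC))
np.set_printoptions(precision=4,suppress=True)
# handle fit from both clouds
for c in("top","scene"):
    P=np.load(f"pics/{c}0.npy").reshape(-1,3)
    m=(abs(P[:,2]-.12)<.006)&(np.hypot(P[:,0]-.561,P[:,1]+.274)<.06)
    Q=P[m];(cc,sz,a)=cv2.minAreaRect(Q[:,:2].astype(np.float32)*1000);print(c,m.sum(),cc,sz,a,Q[:,2].mean())
    m=(abs(P[:,2]-.044)<.004)&(P[:,1]>.1)&(P[:,0]<.66)&(P[:,0]>.3);print("tray",m.sum(),cv2.minAreaRect(P[m][:,:2].astype(np.float32)*1000))
    m=(abs(P[:,2]-.12)<.006)&(P[:,0]>.4)&(P[:,0]<.68)&(P[:,1]<-.1);print("hi",P[m][:,:2].min(0),P[m][:,:2].max(0))
E
```

```text
top 218 (560.3497924804688, -273.9716796875) (16.336040496826172, 118.77493286132812) 18.730850219726562 0.11805425690587465
tray 871 ((494.50592041015625, 255.59600830078125), (224.21324157714844, 243.16079711914062), 84.06017303466797)
hi [ 0.4009 -0.6826] [ 0.6368 -0.1518]
scene 141 (555.22705078125, -257.10345458984375) (21.135921478271484, 84.14446258544922) 16.579017639160156 0.11786777079611466
tray 344 ((491.3834228515625, 255.43218994140625), (226.47865295410156, 248.44390869140625), 84.21263885498047)
hi [ 0.4    -0.6841] [ 0.6019 -0.15  ]
```

View pics/crop0.png

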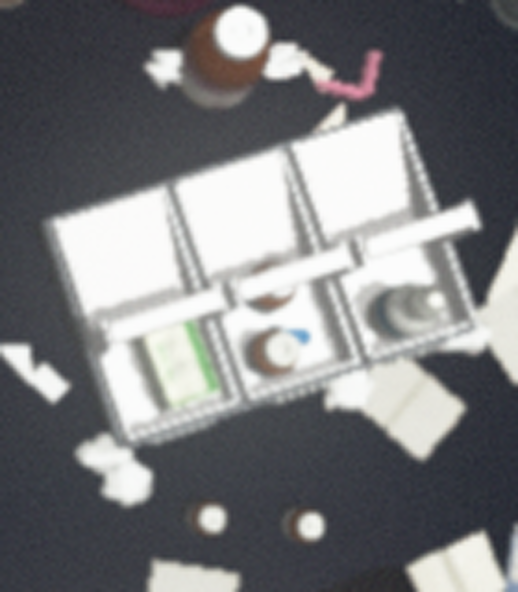

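View pics/scene0.png

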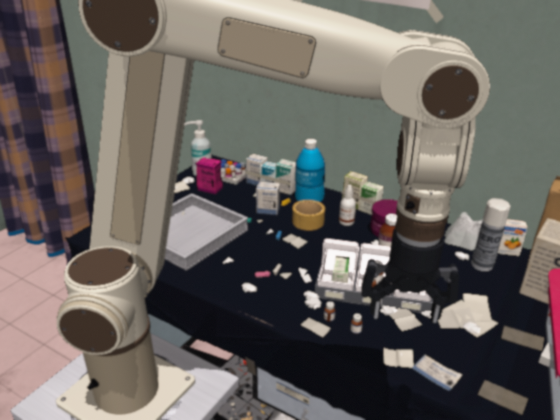

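The job's bin is the middle one: the brown bottles show at crop (270,285) and (275,350), which is top-view (367,207). The left bin at (340,228) holds the carton, and the right bin at (400,212) holds the dropper. The two small brown bottles on the desk at (347,270) and (374,272) are look-alikes, too small and outside any bin, so I leave them alone. Next I refine the handle position, check the desk for a clear placing spot, and move above the handle.

```bash
python3 - <<'E'
from h import *
np.set_printoptions(precision=4,suppress=True,linewidth=200)
P=np.load("pics/top0.npy").reshape(-1,3)
# desk free-space map: max height (mm) per 2cm cell
print("y cols ->",[round(.14-.02*j,2) for j in range(17)])
for x in np.arange(.30,.72,.02):
    r=[]
    for j in range(17):
        y=.14-.02*j;m=(abs(P[:,0]-x)<.01)&(abs(P[:,1]-y)<.01);r.append(int(1000*P[m,2].max()) if m.any() else -99)
    print(round(x,2),r)
a=.325;ex=np.array([np.cos(a),np.sin(a)]);ey=np.array([-ex[1],ex[0]])
for c in("top","scene"):
    P=np.load(f"pics/{c}0.npy").reshape(-1,3)
    q=P[:,:2]-[.561,-.273];m=(abs(P[:,2]-.119)<.006)&(abs(q@ex)<.02)&(abs(q@ey)<.036)
    Q=P[m];k=np.polyfit(q[m]@ey,q[m]@ex,1);print(c,m.sum(),"bar offset along binx",(q[m]@ex).mean(),"slope",k[0],"z",np.median(Q[:,2]))
E
python3 -m jog '[0.4275,0.22,0,0,0,0.725,0.4275,0.22,0,0,0,0.725,0.4275,0.22,0,0,0,0.725,0.4275,0.22,0,0,0,0.725,0.4275,0.22,0,0,0,0.725,0.4275,0.22,0,0,0,0.725,0.4275,0.22,0,0,0,0.725,0.4275,0.22,0,0,0,0.725,0.4275,0.22,0,0,0,0.725,0.4275,0.22,0,0,0,0.725]' 1
```

```text
y cols -> [0.14, 0.12, 0.1, 0.08, 0.06, 0.04, 0.02, 0.0, -0.02, -0.04, -0.06, -0.08, -0.1, -0.12, -0.14, -0.16, -0.18]
0.3 [2, 1, 1, 0, 3, 2, 3, 1, 1, 0, 0, 1, 2, 1, 0, -1, 4]
0.32 [4, 3, 4, 4, 3, 4, 5, 5, 2, 3, 3, 5, 3, 3, 5, 4, 4]
0.34 [5, 3, 3, 5, 3, 4, 3, 4, 3, 2, 3, 4, 4, 3, 4, 4, 4]
0.36 [2, 4, 2, 4, 3, 4, 4, 3, 3, 3, 4, 4, 3, 3, 3, 3, 4]
0.38 [3, 4, 3, 4, 3, 2, 3, 12, 14, 8, 3, 4, 3, 3, 4, 4, 5]
0.4 [3, 4, 3, 3, 5, 3, 4, 8, 12, 8, 3, 3, 2, 4, 3, 3, 2]
0.42 [4, 4, 3, 2, 2, 3, 2, 2, 4, 1088, 3, 4, 5, 3, 1, 11, 11]
0.44 [40, 2, 5, 5, 4, 2, 3, 10, 8, 3, 3, 4, 3, 2, 10, 33, 36]
0.46 [47, 3, 8, 7, 6, 3, 3, 3, 10, 7, 8, 6, 3, 3, 3, 50, 53]
0.48 [46, 2, 5, 4, 3, 4, 5, 5, 2, 11, 10, 8, 4, 8, 3, 53, 48]
0.5 [46, 3, 2, 4, 4, 3, 4, 2, 6, 8, 2, 3, 8, 8, 33, 108, 73]
0.52 [46, 5, 4, 4, 3, 6, 4, 4, 2, 2, 4, 6, 10, 6, 112, 120, 121]
0.54 [47, 3, 3, 2, 4, 3, 4, 3, 2, 4, 1, 3, 3, 3, 52, 113, 122]
0.56 [45, 2, 2, 3, 2, 3, 4, 4, 2, 4, 2, 4, 3, 38, 50, 28, 27]
0.58 [44, 5, 3, 3, 3, 3, 2, 2, 5, 4, 3, 3, 4, 50, 51, 37, 35]
0.6 [49, 3, 2, 3, 5, 8, 10, 14, 19, 14, 2, 3, 1, 49, 51, 48, 45]
0.62 [3, 4, 3, 6, 6, 8, 12, 13, 18, 18, 2, 1, 3, 32, 47, 53, 52]
0.64 [7, 7, 3, 7, 5, 7, 3, 13, 13, 2, 3, 4, 3, 5, 2, 4, 4]
0.66 [5, 9, 3, 5, 4, 3, 3, 4, 3, 4, 5, 2, 5, 3, 2, 3, 2]
0.68 [3, 2, 3, 3, 1, 3, 48, 48, 2, 3, 2, 3, 2, 2, 4, 2, 4]
0.7 [85, 68, 5, 3, 3, 51, 49, 49, 50, 3, 6, 4, 4, 4, 4, 5, 2]
top 164 bar offset along binx -0.00029942081050527786 slope -0.02405665612395952 z 0.1182859212040166
scene 132 bar offset along binx -0.003821406619651122 slope -0.002323620640550081 z 0.11754218434703945
clock: 2.03
eef_pos: [0.566, -0.2697, 0.3028]
tool_rot: [0.654, 0.756, 0.001, 0.0]
ft_force: [-0.8, -0.3, -0.0]
grip_width: 0.0852
grasp_force: 0.0
```

```bash
python3 - <<'E'
from h import *
from scipy.spatial.transform import Rotation as R
np.set_printoptions(precision=4,suppress=True,linewidth=200)
o=bot.get_obs();M=R.from_quat(o["tool_rot"]).as_matrix();print(o["eef_pos"],"tooly yaw",np.arctan2(M[1,1],M[0,1]),o["joint_pos"])
im,d=bot.camera("wrist");cv2.imwrite("pics/wr0.png",im[...,::-1]);P=cloud("wrist",d).reshape(-1,3)
for l in("bin_handle","bin_lip"):
    for r in bot.tip_of(l,"wrist")[:3]:print(l,round(r["confidence"],2),w("wrist",r["at"]))
a=.335;ex=np.array([np.cos(a),np.sin(a)]);ey=np.array([-ex[1],ex[0]])
q=P[:,:2]-[.561,-.273];m=(abs(P[:,2]-.119)<.006)&(abs(q@ex)<.02)&(abs(q@ey)<.06)
s,t=q[m]@ex,q[m]@ey;k=np.polyfit(t[abs(t)<.036],s[abs(t)<.036],1)
print(m.sum(),k,"s",np.percentile(s,[2,50,98]),"z",np.median(P[m][:,2]));print(np.histogram(t,24,(-.06,.06))[0])
E
```

```text
[ 0.566  -0.2697  0.3028] tooly yaw 0.14507379900795508 [-0.4454  0.5011  0.3829  1.4514  0.0022  0.9803]
bin_handle 0.55 [ 0.5605 -0.2774  0.1039]
bin_lip 0.83 [ 0.6441 -0.2463  0.0484]
bin_lip 0.28 [ 0.7268 -0.2474 -0.0057]
2360 [-0.0045  0.0018] s [-0.0055  0.0018  0.0086] z 0.11883720313979426
[ 96 145   7  16  75 101 105 101 104 109 106 108 113 114 115 113 124 119 125 126   0  78 126 134]
```

View pics/wr0.png

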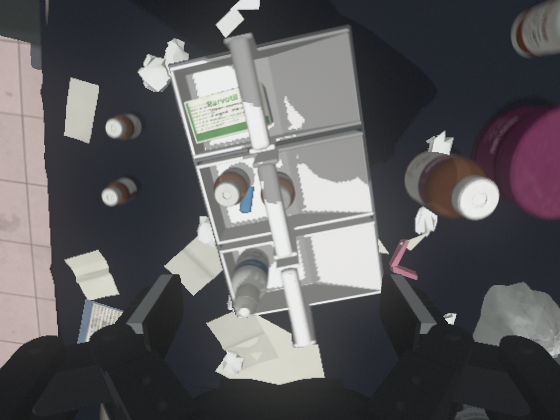

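The wrist view confirms that the middle bin holds the two brown bottles, at (230,185) and (280,185), with the bar centre near (272,205). Now I align, descend and grip.

```bash
python3 -m jog '[-0.004,-0.0045,0,0,0,0.05,-0.004,-0.0045,-0.02,0,0,0.0975,-0.004,-0.0045,-0.045,0,0,0.0975,-0.004,-0.0045,-0.07,0,0,0.0975,-0.004,-0.0045,-0.095,0,0,0.0975,-0.004,-0.0045,-0.12,0,0,0.0975,-0.004,-0.0045,-0.14,0,0,0.0975,-0.004,-0.0045,-0.16,0,0,0.0975,-0.004,-0.0045,-0.176,0,0,0.0975,-0.004,-0.0045,-0.176,0,0,0.0975]' 1
python3 -m jog '[0,0,0,0,0,0,0,0,0,0,0,0,0,0,0,0,0,0,0,0,0,0,0,0,0,0,0,0,0,0,0,0,0,0,0,0,0,0,0,0,0,0,0,0,0,0,0,0,0,0,0,0,0,0]' -1
```

```text
clock: 3.02
eef_pos: [0.5547, -0.2775, 0.1603]
tool_rot: [0.584, 0.812, -0.001, -0.003]
ft_force: [-0.6, -0.5, -0.8]
grip_width: 0.0857
grasp_force: 0.0
clock: 3.77
eef_pos: [0.5606, -0.2765, 0.1646]
tool_rot: [0.582, 0.813, 0.002, 0.003]
ft_force: [5.1, 2.1, 0.9]
grip_width: 0.0129
grasp_force: 61.3
```

```bash
python3 -m jog '[0.004,0.001,0,0,0,0,0.0075,0.002,0,0,0,0,0.0075,0.002,0,0,0,0]' -1; python3 -c "
from h import *
o=bot.get_obs();print(o['ft_force'],o['ft_torque'],o['eef_pos'])"
```

```text
clock: 4.02
eef_pos: [0.5631, -0.2758, 0.1639]
tool_rot: [0.582, 0.813, -0.002, -0.001]
ft_force: [-3.6, -0.5, 5.6]
grip_width: 0.0125
grasp_force: 61.9
[-3.58064171 -0.52817048  5.55351308] [-0.15030264  0.84069133 -0.00091356] [ 0.56312058 -0.27584544  0.16387944]
```

Contact forces are low. I lift straight up about 145 mm, slowly at first.

```bash
python3 -m jog '[-0.002,0,0.005,0,0,0,-0.002,0,0.012,0,0,0,-0.002,0,0.02,0,0,0,-0.002,0,0.028,0,0,0,-0.002,0,0.036,0,0,0,-0.002,0,0.044,0,0,0,-0.002,0,0.052,0,0,0,-0.002,0,0.06,0,0,0,-0.002,0,0.068,0,0,0,-0.002,0,0.076,0,0,0]' -1
python3 -m jog '[0,0,0.01,0,0,0,0,0,0.022,0,0,0,0,0,0.036,0,0,0,0,0,0.05,0,0,0,0,0,0.064,0,0,0,0,0,0.078,0,0,0,0,0,0.09,0,0,0,0,0,0.1,0,0,0,0,0,0.105,0,0,0,0,0,0.105,0,0,0]' -1
python3 - <<'E'
from h import *
im,d=bot.camera("scene");t,_=bot.camera("top");w_,_=bot.camera("wrist")
cv2.imwrite("pics/lift.png",np.hstack([t[130:290,290:430],im[150:310,290:430],cv2.resize(w_[40:340,100:420],(170,160))])[...,::-1].repeat(1,0))
i=cv2.imread("pics/lift.png");cv2.imwrite("pics/lift.png",cv2.resize(i,None,fx=1.75,fy=1.75))
print(bot.get_obs())
E
```

```text
clock: 4.85
eef_pos: [0.5624, -0.2753, 0.2246]
tool_rot: [0.582, 0.813, 0.0, 0.0]
ft_force: [0.2, 0.3, -4.6]
grip_width: 0.0128
grasp_force: 60.5
clock: 5.68
eef_pos: [0.5628, -0.2756, 0.3093]
tool_rot: [0.582, 0.813, 0.0, 0.001]
ft_force: [0.1, -0.4, -5.1]
grip_width: 0.0128
grasp_force: 60.5
{'clock': 5.8333, 'joint_pos': array([-4.55353206e-01,  4.99796214e-01,  3.91814813e-01,  1.46424188e+00,
       -5.75784001e-06,  7.87503972e-01]), 'joint_vel': array([ 9.86603150e-05,  5.28342508e-03, -7.18061620e-03, -1.09930747e-03,
       -1.45908336e-03,  8.19153596e-03]), 'tau': array([-1.68839620e-04, -5.28676057e+01,  2.76788306e+01,  3.41652730e-02,
       -9.12041432e-03,  2.50969720e-06]), 'eef_pos': array([ 0.56214231, -0.27526828,  0.30713157]), 'tool_rot': array([ 5.82197115e-01,  8.13047360e-01, -1.20786262e-04, -7.03183978e-04]), 'ft_force': array([-0.31922146,  0.75707003, -3.86627688]), 'ft_torque': array([ 0.00184401, -0.02371847, -0.01626156]), 'grasp_force': 60.444767475128174, 'grip_width': 0.013250058541652251}
```

View pics/lift.png

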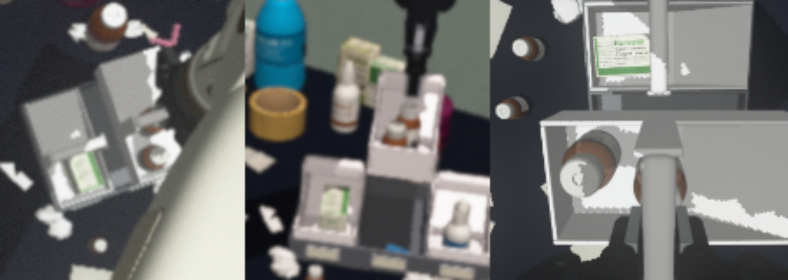

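The lift is good: the bin is level and clear, both bottles are in it, and the pocket below is empty. Now I carry it to the tray, turning it so its lip faces the robot.

```bash
python3 -m jog '[0,0.005,0,0,0,0.012,-0.001,0.015,0,0,0,0.036,-0.002,0.03,0,0,0,0.072,-0.003,0.047,0,0,0,0.113,-0.004,0.064,0,0,0,0.154,-0.005,0.081,0,0,0,0.195,-0.006,0.098,0,0,0,0.236,-0.007,0.115,0,0,0,0.277,-0.008,0.132,0,0,0,0.318,-0.009,0.15,0,0,0,0.36]' -1
python3 -m jog '[-0.001,0.017,0,0,0,0.041,-0.002,0.034,0,0,0,0.082,-0.003,0.051,0,0,0,0.123,-0.004,0.068,0,0,0,0.164,-0.005,0.085,0,0,0,0.205,-0.006,0.102,0,0,0,0.246,-0.007,0.119,0,0,0,0.287,-0.008,0.136,0,0,0,0.328,-0.009,0.153,0,0,0,0.369,-0.01,0.17,0,0,0,0.41]' -1
python3 -m jog '[-0.001,0.017,0,0,0,0.041,-0.002,0.034,0,0,0,0.082,-0.003,0.051,0,0,0,0.123,-0.004,0.068,0,0,0,0.164,-0.005,0.085,0,0,0,0.205,-0.006,0.102,0,0,0,0.246,-0.007,0.119,0,0,0,0.287,-0.008,0.136,0,0,0,0.328,-0.009,0.153,0,0,0,0.369,-0.01,0.17,0,0,0,0.41]' -1
python3 -m jog '[0,0.017,0,0,0,0.041,-0.001,0.034,0,0,0,0.082,-0.002,0.051,0,0,0,0.123,-0.003,0.068,0,0,0,0.164,-0.004,0.085,0,0,0,0.205,-0.005,0.102,0,0,0,0.246,-0.006,0.119,0,0,0,0.287,-0.006,0.136,0,0,0,0.328,-0.006,0.148,0,0,0,0.36,-0.006,0.158,0,0,0,0.4]' -1
python3 - <<'E'
from h import *
from scipy.spatial.transform import Rotation as R
np.set_printoptions(precision=4,suppress=True)
o=bot.get_obs();M=R.from_quat(o["tool_rot"]).as_matrix();print(o["eef_pos"],"yaw",np.arctan2(M[1,1],M[0,1])%6.283,o["joint_pos"],o["ft_force"])
E
```

```text
clock: 6.67
eef_pos: [0.5547, -0.1545, 0.3072]
tool_rot: [0.256, 0.967, 0.0, -0.001]
ft_force: [0.1, -0.0, -3.3]
grip_width: 0.0132
grasp_force: 60.5
clock: 7.5
eef_pos: [0.5466, -0.0184, 0.3073]
tool_rot: [-0.151, 0.989, 0.0, -0.001]
ft_force: [-0.3, 0.0, -4.2]
grip_width: 0.0129
grasp_force: 60.5
clock: 8.33
eef_pos: [0.5386, 0.1175, 0.3073]
tool_rot: [-0.532, 0.847, 0.0, -0.001]
ft_force: [-0.5, 0.4, -3.3]
grip_width: 0.0128
grasp_force: 60.5
clock: 9.17
eef_pos: [0.5337, 0.2441, 0.3071]
tool_rot: [0.82, -0.572, -0.001, 0.001]
ft_force: [1.1, -0.0, -4.4]
grip_width: 0.0126
grasp_force: 60.5
[0.5337 0.2441 0.3071] yaw 3.493285561850051 [ 0.4288  0.4162  0.2613  1.4175  0.0004 -1.4939] [ 1.1002 -0.0097 -4.3802]
```

```bash
python3 -m jog '[0,0.004,-0.008,0,0,0.006,0.001,0.008,-0.02,0,0,0.014,0.002,0.013,-0.034,0,0,0.022,0.003,0.018,-0.048,0,0,0.03,0.004,0.023,-0.062,0,0,0.035,0.004,0.027,-0.076,0,0,0.035,0.004,0.03,-0.088,0,0,0.035,0.004,0.03,-0.095,0,0,0.035,0.004,0.03,-0.097,0,0,0.035,0.004,0.03,-0.097,0,0,0.035]' -1
python3 - <<'E'
from h import *
from scipy.spatial.transform import Rotation as R
np.set_printoptions(precision=4,suppress=True)
o=bot.get_obs();M=R.from_quat(o["tool_rot"]).as_matrix();yaw=np.arctan2(M[1,1],M[0,1])%6.283;p=o["eef_pos"];print(p,"yaw",yaw,o["joint_pos"])
d=np.array([np.cos(yaw),np.sin(yaw),0]);by=np.array([-d[1],d[0],0]);Z=np.array([0,0,1]);H0=p-.0539*Z
Ht=np.array([.537,.273,0])
for th,hz in((10,.173),(20,.170),(30,.166),(40,.162),(50,.16),(60,.16),(68,.158),(75,.156),(80,.155)):
    t=np.radians(th);H=Ht+[0,0,hz];T=H+.0539*(np.sin(t)*d+np.cos(t)*Z)
    print(th,((T-p)/.8).round(4),(by*t/2).round(4))
E
```

```text
clock: 10.0
eef_pos: [0.5374, 0.2668, 0.2296]
tool_rot: [0.838, -0.546, -0.0, 0.001]
ft_force: [-0.3, -0.5, -3.5]
grip_width: 0.013
grasp_force: 60.5
[0.5374 0.2668 0.2296] yaw 3.5575921000638053 [ 0.4608  0.4776  0.154   1.2485 -0.0001 -1.5262]
10 [-0.0112  0.0031 -0.0045] [ 0.0353 -0.0798  0.    ]
20 [-0.0215 -0.0015 -0.0112] [ 0.0705 -0.1596  0.    ]
30 [-0.0313 -0.0058 -0.0212] [ 0.1058 -0.2395  0.    ]
40 [-0.0401 -0.0097 -0.0329] [ 0.1411 -0.3193  0.    ]
50 [-0.0477 -0.0131 -0.0437] [ 0.1763 -0.3991  0.    ]
60 [-0.0538 -0.0158 -0.0534] [ 0.2116 -0.4789  0.    ]
68 [-0.0576 -0.0174 -0.0643] [ 0.2398 -0.5428  0.    ]
75 [-0.06   -0.0185 -0.0746] [ 0.2645 -0.5987  0.    ]
80 [-0.0612 -0.019  -0.0816] [ 0.2821 -0.6386  0.    ]
```

```bash
python3 -m jog '[-0.004,0.002,-0.001,0.012,-0.028,0,-0.008,0.003,-0.003,0.025,-0.056,0,-0.013,0.002,-0.006,0.04,-0.09,0,-0.018,0,-0.009,0.056,-0.125,0,-0.022,-0.001,-0.012,0.07,-0.16,0,-0.026,-0.003,-0.016,0.085,-0.192,0,-0.03,-0.005,-0.02,0.1,-0.226,0,-0.034,-0.007,-0.025,0.115,-0.26,0,-0.038,-0.009,-0.03,0.13,-0.294,0,-0.04,-0.01,-0.033,0.141,-0.319,0]' -1
python3 - <<'E'
from h import *
from scipy.spatial.transform import Rotation as R
np.set_printoptions(precision=4,suppress=True)
o=bot.get_obs();M=R.from_quat(o["tool_rot"]).as_matrix();p=o["eef_pos"]
x,z=M[:,1],-M[:,2];H=p-.0539*z;print(p,"tilt",np.degrees(np.arccos(z[2])),"H",H,"lip",H+.09*x-.057*z,o["joint_pos"],o["ft_force"])
E
```

```text
clock: 10.83
eef_pos: [0.504, 0.2579, 0.2038]
tool_rot: [0.787, -0.513, 0.187, -0.287]
ft_force: [0.4, -0.6, -5.1]
grip_width: 0.013
grasp_force: 61.8
[0.504  0.2579 0.2038] tilt 40.04878539350127 H [0.5357 0.2719 0.1626] lip [0.5063 0.2589 0.061 ] [ 0.4934  0.1423 -0.6418  0.0892 -0.0501 -1.5115] [ 0.3537 -0.5685 -5.0769]
```

j3 is nearing its limit, so I yaw the tilted bin about 23° around the handle to get room, then tip further.

```bash
python3 -m jog '[-0.001,0.001,0,0,0,0.015,-0.001,0.002,0,0,0,0.04,-0.002,0.003,0,0,0,0.065,-0.002,0.004,0,0,0,0.09,-0.003,0.005,0,0,0,0.115,-0.003,0.006,0,0,0,0.14,-0.004,0.007,0,0,0,0.165,-0.004,0.008,0,0,0,0.185,-0.004,0.008,0,0,0,0.2,-0.004,0.008,0,0,0,0.2]' -1
cat > tip.py <<'E'
from h import *
from scipy.spatial.transform import Rotation as R
np.set_printoptions(precision=4,suppress=True)
o=bot.get_obs();M=R.from_quat(o["tool_rot"]).as_matrix();p=o["eef_pos"]
x,y,z=M[:,1],-M[:,0],-M[:,2]
y=np.cross(z,x);H=p-.0539*z;th0=np.degrees(np.arctan2(-x[2],z[2]));print(p,"tilt",th0,"y",y,"H",H,"lip",H+.09*x-.057*z,o["joint_pos"],o["ft_force"])
for th,hz in((50,.16),(60,.159),(68,.158),(75,.157),(80,.156)):
    r=R.from_rotvec(y*np.radians(th-th0));T=np.array([.525,.289,hz])+.0539*r.apply(z)
    print(th,((T-p)/.8).round(4),(r.as_rotvec()/2).round(4))
E
python3 tip.py
```

```text
clock: 11.67
eef_pos: [0.5029, 0.2647, 0.2047]
tool_rot: [0.874, -0.347, 0.126, -0.317]
ft_force: [0.0, 0.1, -3.7]
grip_width: 0.0129
grasp_force: 61.8
[0.5029 0.2647 0.2047] tilt 39.95863704915335 y [ 0.7278 -0.6858  0.0007] H [0.5267 0.2899 0.1633] lip [0.5045 0.2662 0.0618] [ 0.3728  0.1652 -0.5983  0.159   0.278  -1.9195] [ 0.0461  0.0647 -3.6808]
50 [-0.0078 -0.0072 -0.0125] [ 0.0638 -0.0601  0.0001]
60 [-0.0124 -0.0121 -0.0234] [ 0.1273 -0.1199  0.0001]
68 [-0.0152 -0.0151 -0.0331] [ 0.1781 -0.1678  0.0002]
75 [-0.017  -0.017  -0.0421] [ 0.2226 -0.2097  0.0002]
80 [-0.0179 -0.0179 -0.0491] [ 0.2543 -0.2396  0.0003]
```

```bash
python3 -m jog '[-0.002,-0.002,-0.003,0.016,-0.015,0,-0.004,-0.004,-0.006,0.032,-0.03,0,-0.006,-0.006,-0.009,0.048,-0.045,0,-0.008,-0.007,-0.0125,0.064,-0.06,0,-0.009,-0.009,-0.015,0.08,-0.075,0,-0.01,-0.01,-0.018,0.096,-0.09,0,-0.011,-0.011,-0.021,0.112,-0.105,0,-0.0124,-0.012,-0.0235,0.127,-0.12,0,-0.0135,-0.0135,-0.028,0.152,-0.144,0,-0.015,-0.015,-0.033,0.178,-0.168,0]' -1
python3 tip.py
python3 - <<'E'
from h import *
im,d=bot.camera("scene");t,_=bot.camera("top")
cv2.imwrite("pics/tip1.png",cv2.resize(np.hstack([t[160:300,90:240],im[160:300,130:330]]),None,fx=2.2,fy=2.2)[...,::-1])
for c in("top","scene"):
    for r in bot.tip_of("bottle_1",c):print(c,round(r["confidence"],2),w(c,r["at"]))
E
```

```text
clock: 12.5
eef_pos: [0.491, 0.2525, 0.1793]
tool_rot: [0.771, -0.306, 0.208, -0.519]
ft_force: [-8.2, -14.6, 2.7]
grip_width: 0.0129
grasp_force: 75.1
[0.491  0.2525 0.1793] tilt 67.94022603647761 y [ 0.7258 -0.6879  0.003 ] H [0.5254 0.2887 0.1591] lip [0.5387 0.3023 0.0543] [ 0.2762  0.4046 -1.004  -0.9684  0.492  -1.793 ] [ -8.2363 -14.6144   2.715 ]
50 [0.0069 0.0082 0.0192] [-0.1136  0.1077 -0.0005]
60 [0.0023 0.0033 0.0083] [-0.0503  0.0477 -0.0002]
68 [-0.0005  0.0003 -0.0014] [ 0.0004 -0.0004  0.    ]
75 [-0.0023 -0.0016 -0.0105] [ 0.0447 -0.0424  0.0002]
80 [-0.0032 -0.0025 -0.0175] [ 0.0764 -0.0724  0.0003]
top 0.63 [0.57265461 0.32018511 0.10569525]
top 0.5 [ 0.39576422 -0.30233737  0.00082124]
top 0.39 [ 0.40266969 -0.23457398 -0.00113009]
top 0.17 [ 7.33889128e-01  1.16056854e-02 -6.15357336e-05]
scene 0.68 [ 0.39007761 -0.30043189 -0.00325558]
scene 0.63 [ 0.39525005 -0.23227363  0.00074287]
```

View pics/tip1.png

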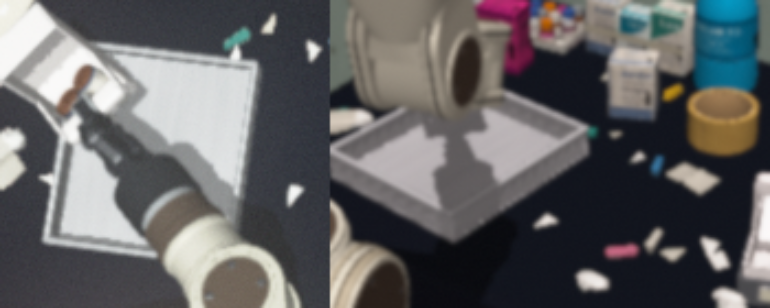

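Top view: the brown bottles at (75,90) are still in the bin, against the ramp. I tip a little further and check the force.

```bash
python3 -m jog '[0,0,0,0,0,0,0,0,-0.003,0.012,-0.011,0,-0.001,-0.001,-0.006,0.024,-0.022,0,-0.002,-0.0015,-0.009,0.036,-0.033,0,-0.0023,-0.0016,-0.0105,0.0447,-0.0424,0,-0.0023,-0.0016,-0.0105,0.0447,-0.0424,0,-0.0023,-0.0016,-0.0105,0.0447,-0.0424,0]' -1
python3 tip.py
python3 - <<'E'
from h import *
im,d=bot.camera("top");w_,_=bot.camera("wrist")
cv2.imwrite("pics/tip2.png",np.hstack([cv2.resize(im[160:300,90:240],(450,420)),w_[:,100:450]])[...,::-1])
E
```

```text
clock: 13.28
eef_pos: [0.4927, 0.2478, 0.1703]
tool_rot: [0.737, -0.296, 0.232, -0.562]
ft_force: [-0.2, -18.1, 3.5]
grip_width: 0.0126
grasp_force: 86.8
[0.4927 0.2478 0.1703] tilt 74.84515794176276 y [ 0.7167 -0.6974  0.0087] H [0.5291 0.285  0.1563] lip [0.5517 0.307  0.0545] [ 0.2567  0.5845 -1.0595 -1.3382  0.5192 -1.7352] [ -0.2474 -18.1063   3.521 ]
50 [0.0041 0.0148 0.0304] [-0.1554  0.1512 -0.0019]
60 [-0.0005  0.0099  0.0195] [-0.0928  0.0903 -0.0011]
68 [-0.0034  0.0069  0.0098] [-0.0428  0.0417 -0.0005]
75 [-0.0051  0.0049  0.0008] [ 0.001  -0.0009  0.    ]
80 [-0.006   0.004  -0.0062] [ 0.0322 -0.0314  0.0004]
```

View pics/tip2.png

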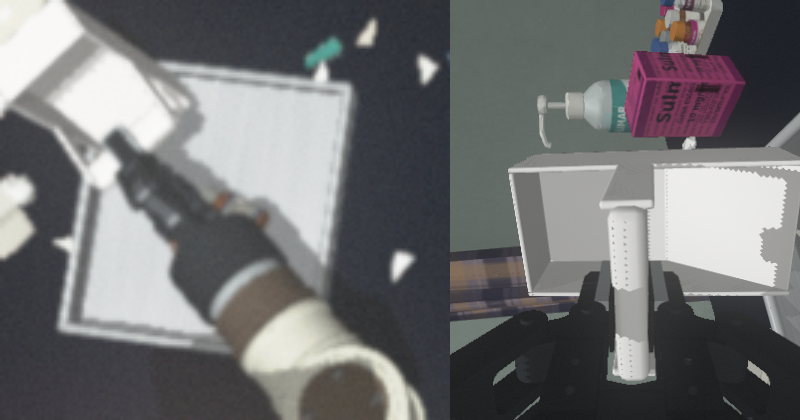

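Both bottles have left the bin: it is empty in the wrist view, and the bottles are in the tray at about (240,210). I raise the bin and move back outward, away from the bottles.

```bash
python3 -m jog '[0,0,0.005,0,0,0,0,0,0.012,0,0,0,0,0,0.02,0,0,0,0,0,0.03,0,0,0]' -1
python3 tip.py
python3 - <<'E'
from h import *
im,d=bot.camera("top");P=cloud("top",d);im2,d2=bot.camera("scene")
cv2.imwrite("pics/up1.png",np.hstack([cv2.resize(im[160:300,90:240],(450,420)),cv2.resize(im2[150:310,130:280],(350,420))])[...,::-1])
for c in("top","scene"):
    for r in bot.tip_of("bottle_1",c):print(c,round(r["confidence"],2),w(c,r["at"]))
E
```

```text
clock: 13.72
eef_pos: [0.4896, 0.2524, 0.1943]
tool_rot: [0.738, -0.293, 0.225, -0.565]
ft_force: [0.6, -0.0, -2.1]
grip_width: 0.013
grasp_force: 63.3
[0.4896 0.2524 0.1943] tilt 74.83035819773431 y [ 0.7279 -0.6857  0.0015] H [0.5253 0.2902 0.1802] lip [0.547  0.313  0.0784] [ 0.2619  0.4881 -1.0506 -1.2302  0.5316 -1.7325] [ 0.6496 -0.0241 -2.1045]
50 [0.0088 0.0082 0.0004] [-0.1577  0.1486 -0.0003]
60 [ 0.0042  0.0033 -0.0105] [-0.0942  0.0887 -0.0002]
68 [ 0.0014  0.0003 -0.0202] [-0.0434  0.0409 -0.0001]
75 [-0.0004 -0.0016 -0.0292] [ 0.0011 -0.001   0.    ]
80 [-0.0013 -0.0025 -0.0362] [ 0.0328 -0.0309  0.0001]
top 0.76 [0.48005897 0.21099518 0.02224144]
top 0.59 [ 3.99255974e-01 -2.33247742e-01  1.65144207e-04]
top 0.49 [ 0.39408976 -0.29877307  0.00153675]
scene 0.74 [0.47757623 0.21446787 0.01882237]
scene 0.7 [ 0.39676848 -0.23228684 -0.00040352]
scene 0.64 [0.43203813 0.25642118 0.02277347]
scene 0.45 [ 0.39238345 -0.30240769 -0.00250771]
scene 0.34 [ 0.73492023  0.00986453 -0.0023301 ]
```

View pics/up1.png

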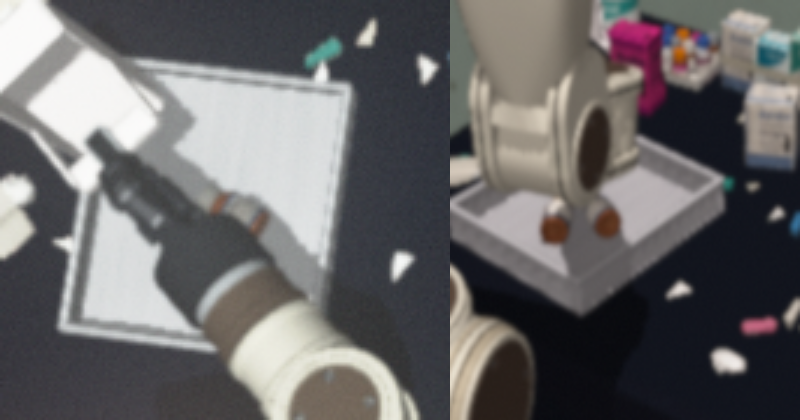

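Both bottles lie in the tray, at about world (0.478,0.213) and (0.432,0.256), and the bin is free of contact. I raise it and bring it back level.

```bash
python3 -m jog '[0.002,0.002,0.02,-0.015,0.014,0,0.006,0.006,0.045,-0.05,0.047,0,0.01,0.01,0.07,-0.095,0.09,0,0.015,0.015,0.09,-0.14,0.132,0,0.02,0.021,0.108,-0.185,0.175,0,0.026,0.027,0.122,-0.23,0.217,0,0.031,0.033,0.133,-0.275,0.26,0,0.036,0.038,0.142,-0.32,0.302,0,0.04,0.042,0.148,-0.365,0.345,0,0.042,0.045,0.15,-0.41,0.387,0]' -1
python3 -m jog '[0.001,0.001,0,-0.04,0.038,0,0.002,0.002,0,-0.064,0.061,0,0.002,0.002,0,-0.064,0.061,0,0.002,0.002,0,-0.064,0.061,0]' -1
python3 - <<'E'
from h import *
from scipy.spatial.transform import Rotation as R
np.set_printoptions(precision=4,suppress=True)
o=bot.get_obs();M=R.from_quat(o["tool_rot"]).as_matrix();x,z=M[:,1],-M[:,2]
t=R.from_rotvec(np.cross(z,[0,0,1]));print(o["eef_pos"],"z",z,"yaw",np.arctan2(x[1],x[0])%6.283,o["joint_pos"],o["ft_force"])
E
```

```text
clock: 14.75
eef_pos: [0.5224, 0.2882, 0.3147]
tool_rot: [0.886, -0.353, 0.111, -0.279]
ft_force: [1.7, 0.3, -3.6]
grip_width: 0.0131
grasp_force: 63.0
clock: 15.08
eef_pos: [0.5246, 0.2905, 0.3117]
tool_rot: [0.907, -0.361, 0.078, -0.201]
ft_force: [-0.5, 0.0, -1.6]
grip_width: 0.0132
grasp_force: 62.9
[0.5246 0.2905 0.3117] z [-0.2877 -0.3082  0.9068] yaw 3.9532110216089222 [ 0.4465  0.1881 -0.1203  0.8538  0.1544 -1.9048] [-0.4839  0.0127 -1.6004]
```

```bash
python3 -m jog '[0,0,0,-0.03,0.028,0,0,0,0,-0.06,0.056,0,0,0,0,-0.09,0.084,0,0,0,0,-0.12,0.112,0,0,0,0,-0.15,0.14,0,0,0,0,-0.159,0.1485,0,0,0,0,-0.159,0.1485,0,0,0,0,-0.159,0.1485,0]' -1
python3 -m jog '[0.001,-0.008,0,0,0,-0.045,0.002,-0.018,0,0,0,-0.09,0.003,-0.028,0,0,0,-0.135,0.004,-0.038,0,0,0,-0.18,0.005,-0.048,0,0,0,-0.225,0.006,-0.06,0,0,0,-0.27,0.007,-0.072,0,0,0,-0.315,0.008,-0.084,0,0,0,-0.36,0.009,-0.096,0,0,0,-0.4,0.009,-0.109,0,0,0,-0.4]' -1
python3 -m jog '[0.001,-0.012,0,0,0,-0.045,0.002,-0.024,0,0,0,-0.09,0.003,-0.036,0,0,0,-0.135,0.004,-0.048,0,0,0,-0.18,0.005,-0.06,0,0,0,-0.225,0.006,-0.072,0,0,0,-0.27,0.007,-0.084,0,0,0,-0.315,0.008,-0.096,0,0,0,-0.36,0.009,-0.108,0,0,0,-0.4,0.009,-0.109,0,0,0,-0.4]' -1
cat > st.py <<'E'
from h import *
from scipy.spatial.transform import Rotation as R
np.set_printoptions(precision=4,suppress=True)
o=bot.get_obs();M=R.from_quat(o["tool_rot"]).as_matrix();x,z=M[:,1],-M[:,2]
print(o["clock"],o["eef_pos"],"z",z,"yaw",np.arctan2(x[1],x[0])%6.283,o["joint_pos"],o["ft_force"])
print("to go shift",((np.array([.547,.028,o["eef_pos"][2]])-o["eef_pos"])/.8),"tilt fix",np.cross(z,[0,0,1])/2,"wz",(1.571-np.arctan2(x[1],x[0])%6.283)/2)
E
python3 st.py
```

```text
clock: 15.75
eef_pos: [0.5241, 0.2895, 0.3111]
tool_rot: [0.929, -0.371, -0.0, 0.0]
ft_force: [0.3, -0.3, -2.5]
grip_width: 0.0132
grasp_force: 62.9
clock: 16.58
eef_pos: [0.5308, 0.2015, 0.3126]
tool_rot: [0.711, -0.704, 0.0, -0.001]
ft_force: [-0.1, 0.1, -2.2]
grip_width: 0.0127
grasp_force: 62.8
clock: 17.42
eef_pos: [0.5381, 0.1134, 0.3127]
tool_rot: [-0.381, 0.925, -0.0, 0.0]
ft_force: [0.2, 0.4, -2.5]
grip_width: 0.0132
grasp_force: 62.8
17.4167 [0.5381 0.1134 0.3127] z [-0.0004 -0.0001  1.    ] yaw 2.3518404201245513 [ 0.2076  0.3369  0.1594  1.3929 -0.     -0.5734] [ 0.2039  0.4287 -2.515 ]
to go shift [ 0.0112 -0.1067  0.    ] tilt fix [-0.      0.0002  0.    ] wz -0.3904202100622757
```

```bash
python3 -m jog '[0.001,-0.012,0,0,0,-0.045,0.002,-0.024,0,0,0,-0.09,0.003,-0.036,0,0,0,-0.135,0.004,-0.048,0,0,0,-0.18,0.005,-0.06,0,0,0,-0.225,0.006,-0.072,0,0,0,-0.27,0.008,-0.084,0,0,0,-0.315,0.01,-0.096,0,0,0,-0.355,0.011,-0.106,0,0,0,-0.39,0.011,-0.1067,0,0,0,-0.39]' -1
python3 -m jog '[0,0,0,0,0,0,0,0,0,0,0,0]' -1
python3 st.py
python3 - <<'E'
from h import *
P=np.load("pics/top0.npy").reshape(-1,3);im=cv2.imread("pics/top0.png").reshape(-1,3)
best=[]
for x in np.arange(.52,.565,.005):
    for y in np.arange(.01,.06,.005):
        m=(abs(P[:,0]-x)<.047)&(abs(P[:,1]-y)<.086)
        best.append(((P[m,2]>.006).sum(),(im[m].max(1)>90).sum(),int(P[m,2].max()*1000),round(x,3),round(y,3)))
print(sorted(best)[:8],[b for b in best if b[3]==.545 and b[4] in(.035,.04)])
E
```

```text
clock: 18.25
eef_pos: [0.5471, 0.0289, 0.3127]
tool_rot: [-0.002, 1.0, 0.0, 0.0]
ft_force: [0.6, -0.1, -1.9]
grip_width: 0.0126
grasp_force: 62.8
clock: 18.42
eef_pos: [0.547, 0.0303, 0.3127]
tool_rot: [-0.003, 1.0, 0.001, -0.0]
ft_force: [0.5, -0.5, -2.7]
grip_width: 0.0129
grasp_force: 62.8
18.4167 [0.547  0.0303 0.3127] z [ 0.0001 -0.0014  1.    ] yaw 1.5766378500912637 [0.0547 0.3331 0.1539 1.3916 0.0014 0.0489] [ 0.458  -0.532  -2.7374]
to go shift [-0.     -0.0029  0.    ] tilt fix [-0.0007 -0.      0.    ] wz -0.0028189250456318593
[(np.int64(6), np.int64(16), 42, np.float64(0.535), np.float64(0.05)), (np.int64(7), np.int64(14), 42, np.float64(0.54), np.float64(0.05)), (np.int64(7), np.int64(20), 42, np.float64(0.53), np.float64(0.05)), (np.int64(7), np.int64(21), 7, np.float64(0.54), np.float64(0.045)), (np.int64(7), np.int64(23), 42, np.float64(0.525), np.float64(0.05)), (np.int64(7), np.int64(25), 7, np.float64(0.54), np.float64(0.01)), (np.int64(7), np.int64(25), 7, np.float64(0.54), np.float64(0.015)), (np.int64(7), np.int64(25), 7, np.float64(0.54), np.float64(0.02))] [(np.int64(8), np.int64(20), 10, np.float64(0.545), np.float64(0.035)), (np.int64(8), np.int64(20), 10, np.float64(0.545), np.float64(0.04))]
```

```bash
python3 - <<'E'
from h import *
P=np.load("pics/top0.npy");im=cv2.imread("pics/top0.png")
m=(abs(P[...,0]-.54)<.05)&(abs(P[...,1]-.03)<.09)&((im.max(2)>90)|(P[...,2]>.006))
for v,u in zip(*np.nonzero(m)):print((u,v),P[v,u].round(3),im[v,u],end="; ")
E
```

```text
(np.int64(272), np.int64(197)) [ 0.589 -0.038  0.004] [95 95 95]; (np.int64(273), np.int64(197)) [ 0.589 -0.04   0.002] [92 92 94]; (np.int64(239), np.int64(221)) [0.522 0.049 0.007] [64 56 51]; (np.int64(271), np.int64(227)) [ 0.508 -0.036 -0.001] [93 90 88]; (np.int64(269), np.int64(228)) [ 0.505 -0.031  0.002] [109 108 108]; (np.int64(270), np.int64(228)) [ 0.506 -0.034 -0.001] [151 156 157]; (np.int64(271), np.int64(228)) [ 0.506 -0.037 -0.002] [156 161 160]; (np.int64(272), np.int64(228)) [ 0.506 -0.039  0.001] [137 141 142]; (np.int64(269), np.int64(229)) [ 0.503 -0.031  0.   ] [138 140 141]; (np.int64(270), np.int64(229)) [ 0.502 -0.034  0.005] [199 208 209]; (np.int64(271), np.int64(229)) [ 0.502 -0.037  0.006] [209 219 218]; (np.int64(272), np.int64(229)) [ 0.502 -0.039  0.006] [177 188 187]; (np.int64(273), np.int64(229)) [ 0.503 -0.042  0.001] [110 111 110]; (np.int64(265), np.int64(230)) [ 0.499 -0.021  0.006] [60 51 50]; (np.int64(269), np.int64(230)) [ 0.5   -0.031  0.001] [145 150 149]; (np.int64(270), np.int64(230)) [ 0.5   -0.034  0.007] [214 220 221]; (np.int64(271)
[... 527 characters left out ...]
 119 119]; (np.int64(269), np.int64(232)) [ 0.495 -0.031 -0.001] [146 150 150]; (np.int64(270), np.int64(232)) [ 0.495 -0.034  0.003] [215 221 222]; (np.int64(271), np.int64(232)) [ 0.495 -0.037  0.004] [224 230 231]; (np.int64(272), np.int64(232)) [ 0.494 -0.039  0.006] [201 208 208]; (np.int64(273), np.int64(232)) [ 0.495 -0.042  0.001] [118 120 122]; (np.int64(269), np.int64(233)) [ 0.492 -0.032  0.   ] [141 145 145]; (np.int64(270), np.int64(233)) [ 0.492 -0.034  0.006] [210 217 218]; (np.int64(271), np.int64(233)) [ 0.492 -0.037  0.007] [224 230 230]; (np.int64(272), np.int64(233)) [ 0.492 -0.04   0.008] [203 210 210]; (np.int64(273), np.int64(233)) [ 0.492 -0.042  0.001] [126 128 128];
```

```bash
python3 -m jog '[0.001,0.002,-0.008,0,0,-0.003,0.0025,0.0035,-0.025,0,0,-0.003,0.0025,0.0035,-0.047,0,0,-0.003,0.0025,0.0035,-0.07,0,0,-0.003,0.0025,0.0035,-0.093,0,0,-0.003,0.0025,0.0035,-0.116,0,0,-0.003,0.0025,0.0035,-0.138,0,0,-0.003,0.0025,0.0035,-0.158,0,0,-0.003,0.0025,0.0035,-0.173,0,0,-0.003,0.0025,0.0035,-0.18,0,0,-0.003]' -1
python3 -m jog '[0,0,0,0,0,0,0,0,0,0,0,0]' -1 ; python3 st.py
```

```text
clock: 19.25
eef_pos: [0.5479, 0.0334, 0.1661]
tool_rot: [0.001, 1.0, 0.0, -0.002]
ft_force: [-0.5, 0.0, -2.9]
grip_width: 0.013
grasp_force: 62.8
clock: 19.42
eef_pos: [0.5493, 0.0331, 0.1686]
tool_rot: [0.001, 1.0, 0.0, -0.0]
ft_force: [0.2, -1.0, -2.0]
grip_width: 0.0129
grasp_force: 62.8
19.4167 [0.5493 0.0331 0.1686] z [ 0.0007 -0.0009  1.    ] yaw 1.5685791508095557 [ 0.0598  0.4328 -0.0874  1.0512  0.0009  0.062 ] [ 0.1666 -0.9626 -1.9593]
to go shift [-0.0028 -0.0064  0.    ] tilt fix [-0.0004 -0.0003  0.    ] wz 0.001210424595222137
```

```bash
python3 -m jog '[0,0,-0.004,0,0,0,0,0,-0.008,0,0,0,0,0,-0.0105,0,0,0,0,0,-0.012,0,0,0,0,0,-0.013,0,0,0,0,0,-0.013,0,0,0]' -1; python3 st.py
python3 - <<'E'
from h import *
d=bot.camera("wrist")[1];P=cloud("wrist",d).reshape(-1,3)
m=(abs(P[:,0]-.549)<.03)&(P[:,1]<0.06)&(P[:,1]>-.03)&(P[:,2]<.03);print("bin floor z",np.median(P[m,2]),m.sum())
E
```

```text
clock: 19.92
eef_pos: [0.5494, 0.0328, 0.1587]
tool_rot: [0.002, 1.0, 0.001, 0.0]
ft_force: [-1.3, 0.3, 1.4]
grip_width: 0.0135
grasp_force: 63.1
19.9167 [0.5494 0.0328 0.1587] z [-0.     -0.0011  1.    ] yaw 1.5676401910388984 [ 0.0592  0.4423 -0.1011  1.0273  0.0011  0.0624] [-1.3473  0.2661  1.4051]
to go shift [-0.0029 -0.006   0.    ] tilt fix [-0.0005  0.      0.    ] wz 0.0016799044805507757
bin floor z 0.0037210360575627294 7250
```

Bin floor at 3.7 mm against the expected 3 mm, and the vertical force has reversed, so the bin is standing on the desk. I release and retreat straight up.

```bash
python3 -m jog '[0,0,-0.001,0,0,0,0,0,-0.001,0,0,0,0,0,-0.001,0,0,0,0,0,-0.001,0,0,0,0,0,-0.001,0,0,0,0,0,-0.001,0,0,0,0,0,-0.001,0,0,0,0,0,-0.001,0,0,0]' 1
python3 -m jog '[0,0,0.01,0,0,0,0,0,0.025,0,0,0,0,0,0.05,0,0,0,0,0,0.08,0,0,0,0,0,0.11,0,0,0,0,0,0.14,0,0,0,0,0,0.17,0,0,0,0,0,0.19,0,0,0,0,0,0.2,0,0,0,0,0,0.2,0,0,0]' 1
python3 -m jog '[-0.04,-0.04,0,0,0,0,-0.08,-0.08,0,0,0,0,-0.12,-0.12,0,0,0,0,-0.16,-0.16,0,0,0,0,-0.2,-0.2,0,0,0,0,-0.23,-0.23,0,0,0,0,-0.25,-0.25,0,0,0,0,-0.25,-0.25,0,0,0,0]' 1
python3 - <<'E'
from h import *
im,d=bot.camera("top");P=cloud("top",d).reshape(-1,3);im2,_=bot.camera("scene")
for l in("bin_bottles","bin_handle","bin_lip","bottle_1"):
  for r in bot.tip_of(l,"top")[:4]:print(l,round(r["confidence"],2),w("top",r["at"]).round(3))
m=(abs(P[:,2]-.12)<.02)&(abs(P[:,0]-.549)<.06)&(abs(P[:,1]-.033)<.03);print("bar top z",np.percentile(P[m,2],[5,50,95]),m.sum())
cv2.imwrite("pics/end.png",np.hstack([cv2.resize(im[120:300,90:430],(500,265)),cv2.resize(im2[150:340,120:420],(300,265))])[...,::-1])
E
```

```text
clock: 20.63
eef_pos: [0.5493, 0.0327, 0.1575]
tool_rot: [0.002, 1.0, 0.0, -0.0]
ft_force: [-0.4, -0.2, 0.1]
grip_width: 0.0854
grasp_force: 0.0
clock: 21.47
eef_pos: [0.5501, 0.0327, 0.3201]
tool_rot: [0.002, 1.0, 0.001, 0.002]
ft_force: [-0.8, 0.9, -0.7]
grip_width: 0.0854
grasp_force: 0.0
clock: 22.13
eef_pos: [0.3448, -0.1697, 0.3163]
tool_rot: [0.005, 1.0, 0.0, -0.002]
ft_force: [0.3, 0.3, -0.4]
grip_width: 0.0855
grasp_force: 0.0
bin_bottles 0.96 [ 0.546  0.042 -0.001]
bin_handle 0.61 [0.542 0.032 0.102]
bin_handle 0.41 [0.433 0.259 0.023]
bottle_1 0.85 [0.436 0.256 0.023]
bottle_1 0.61 [0.482 0.21  0.02 ]
bottle_1 0.55 [ 0.394 -0.299 -0.002]
bottle_1 0.48 [ 0.569 -0.27  -0.003]
bar top z [0.10474917 0.11141116 0.11468737] 210
```

View pics/end.png

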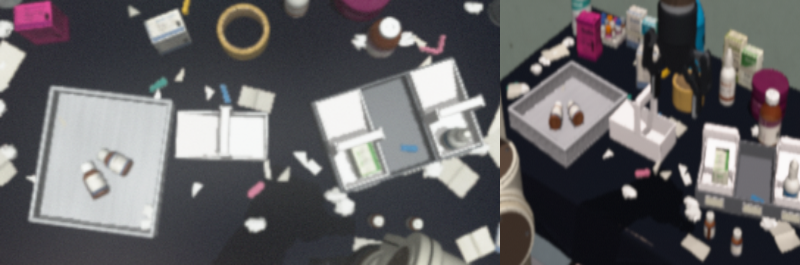

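The final view shows both bottles lying in the tray at (95,180) and (117,162). The empty bin stands upright on bare desk at (222,135), its bar top 111 mm high (expected 114), and everything else is where it was.

```bash
python3 -m jog '[0,0,0,0,0,0,0,0,0,0,0,0,0,0,0,0,0,0,0,0,0,0,0,0]' 1; python3 -c "
from workcell import bot
print(bot.job_done())"
```

```text
clock: 22.77
eef_pos: [0.3496, -0.167, 0.3173]
tool_rot: [0.001, 1.0, 0.0, -0.0]
ft_force: [0.8, -0.1, -0.3]
grip_width: 0.0855
grasp_force: 0.0
the job is handed in; nothing more can be done
None
```

I handed the job in at about 23 s; no verdict came back, but in the last pictures both expired bottles lie in the tray, the empty bin stands upright on the bare desk, and the other bins and bystanders look undisturbed.

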